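# Fit the pourer to the oil bottle on the fridge-side ledge

## Robot

A 6-joint arm with a two-finger parallel gripper is mounted at the origin on the work surface. World frame = base frame: x ahead of the robot, y to its left, z up, the work surface at z = 0. Lengths are in m, angles in rad, forces in N, time in s.
With the tool pointing down it reaches from about 0.425 to 0.95 m from the base axis. Payload 3.5 kg.
Tool frame: the origin (TCP) lies on the mounting face of the last link; the fingertips stand 173 mm ahead of it and the grasp point (between the pads) lies 155 mm ahead of it; z points along the fingers, x is the direction in which the jaws open and shut, and the axes are right-handed (so a half turn about z gives the same grasp; the last joint's range is limited). The gripper opens to 85 mm and grips with 20 to 120 N. Pads are 22 mm wide; open, the fingers measure 114 mm over their backs; the gripper's body (76 mm by 85 mm) begins 54 mm behind the grasp point. The pads swing forward as they close: fully open they stand 13 mm farther back than shut.
Start: joints at [1.125, 0.286, 1.577, -0, 1.279, -0.15], TCP at [0.197, 0.646, 0.405] pointing down, gripper open.
Joint ranges: [-2.77, 2.77], [-0.9, 2.22], [0.21, 2.48], [-1.53, 4.67], [0.24, 2.81], [-2.84, 2.84]. Speed limits (rad/s): [2.79, 2.79, 3.14, 3.14, 3.14, 3.14].

## Interface

Orientations are given as a unit quaternion [x, y, z, w].
In Python, from plant import get_state, read_camera, sign_off gives the robot as it stands.
- The arm moves only by the shell command python3 -m jog 'ROWS' [FORCE]. ROWS is JSON, a list of rows, each an object of numbers: "grip": the closure, from 0 (fully open) to 1 (shut); "x", "y", "z": the shift along the tool's x, y, z in mm; "rx", "ry", "rz": the turn, a rotation vector about the tool's x, y, z in degrees. A call has 1 to 8 rows; each row shifts and turns the commanded pose from where the row before left it, along the tool's axes as they then stand; what a row does not reach is not made up. A row lasts 1/12 s, in which the tool goes at most 41.7 mm and 7.16 degrees, less where a joint would pass 70% of its speed; a pose out of reach is approached as far as the arm can. A call with a gripper value outside its range is refused whole. The fingers move at their own pace and stop on an object; FORCE is the grip in N (left out, the last holds). Time passes only in rows, so rows that do not move let the fingers close. It gives the time, the measured TCP pose, the force and the opening at its end, in the units of the state.
- get_state(): the state, without advancing time (a new reading comes with each control period).
- read_camera(name): name is "scene" or "top" or "wrist"; returns a dict with "frame" (480x640x3 uint8, red, green, blue), "intrinsics" (3x3 intrinsics, pixels), "R" (3x3) and "t" (3): a world point X has camera coordinates R X + t. Camera axes: x right, y down, z forward; pixel columns grow to the right and rows downward; lengths in m; the calibration is good to about 2 mm. A picture is of the moment at which its call begins. There is no depth.
- sign_off(): hands the job in, once; it reports no verdict.
The state is a dict: "time": time; "qpos": joint angles; "dq": joint speeds; "joint_efforts": joint torques, N m; "eef_pos": TCP position; "tcp_rot": TCP orientation; "contact_force": force on the tool from outside, world axes, zero at the start; "wrist_torque": the same for the moment, N m; "opening": opening from 0.0 (shut) to 1.0 (fully open).
Only numpy, scipy, OpenCV 4.12 (cv2) and the standard library are available. Lean on these libraries where they do the work, as an engineer would, in place of code of your own. Each camera call takes 0.05 s, during which the arm holds its last target.

## Task

Close up the oil bottle that stands on the trivet: first set the tapered stopper into its neck until the wooden head rests flat on the rim, and let go of it; then take the steel pouring tube out of the pen cup and put it point first down through the hole in the stopper until its collar rests on the head. Leave the bottle standing upright on the trivet, never tip it, and leave the two spice tins and the clothespin where they are.

Things in the scene. Friction and masses are not known exactly. Their poses are not given: they have to be found in the camera images.
- bottle: Stubby white stoneware oil bottle, loose, 0.45 kg, open mouth up; 72 mm wide for the lowest 60 mm, a shoulder from 60 to 78 mm, then a straight neck of 37 mm outer and 31 mm inner diameter up to the rim at 110 mm. Hollow to 6 mm above its underside. Origin: centre of the underside; z up. Stands on the trivet.
- bottle_mouth (a point): Centre of the bottle's mouth at the height of the rim, 110 mm above the bottle's origin; z up along the bottle's axis.
- trivet: Flat round green silicone trivet, 124 mm across, 6 mm thick, stuck to the ledge. Origin: centre of the underside, on the ledge's top (30 mm above the work surface).
- stopper: Stopper, loose, 40 g, standing on its narrow end: a tapered cork plug, 21 mm across at the foot and 26 mm at 26 mm up; above it a round wooden head (grip) 42 mm across, 26 mm tall; overall 52 mm. A vertical hole, 11 mm across in the head, goes right through. Origin: centre of the foot; z up, towards the head.
- stopper_flange (a point): Centre of the flat underside of the stopper's head, 26 mm above its foot: the face that rests on the bottle's rim.
- stopper_top (a point): Centre of the hole's mouth on top of the stopper's head, 52 mm above its foot.
- pen_cup: Square yellow plastic pen cup, loose, about 0.35 kg, 66 mm wide and 90 mm tall, with a flat top that has one 12 mm hole in the middle and four empty 9 mm holes near the corners; the pouring tube hangs upright in it by its collar. Origin: centre of the underside; z up.
- tube: Straight steel pouring tube, loose, 60 g: shaft 8 mm thick and 80 mm long below a collar 22 mm across and 4 mm thick, the shaft's last 10 mm tapering to 4 mm at the tip; above the collar a round grip 16 mm across, 40 mm tall. Hangs upright in the pen cup, collar on the cup's top. Origin: on its axis at the collar's underside; z along the axis towards the grip.
- tube_tip (a point): The narrow lower end of the tube, 80 mm below the collar's underside.
- tin_a: Round steel spice tin, loose, 58 mm across, 45 mm tall, closed flip-top lid; a bystander. Origin: centre of the underside.
- tin_b: Round steel spice tin like tin_a; a bystander. Origin: centre of the underside.
- clothespin: Small wooden clothespin lying flat, 72 mm long, about 17 mm wide, 10 mm high; a bystander. Origin: centre of the underside; x along its length.
There are look-alikes about, which are no part of the job. There is more than one size of the bottle; the one meant has the size given above. What is shaped like the stopper but purple is not meant.

How it is judged:
By the outcome, as a careful person would: the job done as asked, in the order asked, and still so for the second after the job is handed in, with the robot touching nothing.
It also fails if it takes over 72 s, if anything falls off the work surface, if the arm or the gripper's body presses on something with over 40 N, if the wrist force passes 120 N, or if a joint passes its speed limit or range.

## Working session

There is one attempt and no reset: what is moved stays moved. The work goes in short steps, Python scripts to look and compute and a shell command to move; the robot and the scene stay as the last step left them, time stands still between calls to the robot, and variables do not carry over. Pictures are saved under pics/ and viewed, and the job is handed in when it is done.

```bash
ls; mkdir -p pics; cat > h.py <<'E'
import numpy as np,cv2
from plant import get_state, read_camera
def snap(name,fn):
    c=read_camera(name); cv2.imwrite('pics/'+fn+'.png',cv2.cvtColor(c['frame'],cv2.COLOR_RGB2BGR)); np.savez('pics/'+fn+'.npz',frame=c['frame'],K=np.array(c['intrinsics']),R=np.array(c['R']),t=np.array(c['t'])); return c
def load(fn):
    d=np.load('pics/'+fn+'.npz'); return {'frame':d['frame'],'intrinsics':d['K'],'R':d['R'],'t':d['t']}
def ray(c,u,v):
    R=np.array(c['R']);K=np.array(c['intrinsics']);t=np.array(c['t'])
    return -R.T@t, R.T@np.linalg.solve(K,[u,v,1.])
def onz(c,u,v,z):
    o,d=ray(c,u,v); return o+d*(z-o[2])/d[2]
def proj(c,X):
    p=np.array(c['intrinsics'])@(np.array(c['R'])@np.array(X)+np.array(c['t'])); return p[:2]/p[2]
def tri(rs):
    A=0;b=0
    for o,d in rs:
        d=d/np.linalg.norm(d);P=np.eye(3)-np.outer(d,d);A=A+P;b=b+P@o
    return np.linalg.solve(A,b)
E
python3 - <<'E'
from h import *
for n in ['scene','top','wrist']:
    c=snap(n,n+'0'); print(n,-np.array(c['R']).T@np.array(c['t']),np.array(c['R']).round(2).tolist(),c['intrinsics'])
s=get_state()
for k in s: print(k,s[k])
E
```

```text
pics
scene [0.9514231  0.56106907 0.75238059] [[-0.73, 0.69, -0.01], [0.47, 0.49, -0.73], [-0.5, -0.54, -0.68]] [[475.17919983   0.         326.25745642]
 [  0.         475.17919983 238.70791598]
 [  0.           0.           1.        ]]
top [0.29558694 0.02256302 1.22298646] [[-0.0, -1.0, 0.01], [-0.98, 0.0, -0.18], [0.18, -0.01, -0.98]] [[600.9478146    0.         313.32285015]
 [  0.         600.9478146  247.85833482]
 [  0.           0.           1.        ]]
wrist [0.11840604 0.6695561  0.37368771] [[0.29, 0.96, -0.0], [0.91, -0.28, 0.32], [0.31, -0.1, -0.95]] [[398.88878167   0.         317.0920429 ]
 [  0.         398.88878167 247.79305968]
 [  0.           0.           1.        ]]
time 0.15
qpos [ 1.12499903e+00  2.87053040e-01  1.57783162e+00  5.48906880e-05
  1.27859954e+00 -1.49984807e-01]
dq [ 0.00226182 -0.00102288 -0.00601677 -0.00021856 -0.00085682  0.00170578]
joint_efforts [ 9.60282669e-04 -4.06600857e+01 -2.93141735e+01 -1.28325560e-04
  3.90556219e-03 -1.92511385e-05]
eef_pos [0.19665265 0.64552833 0.40360895]
tcp_rot [ 8.03595408e-01  5.95175205e-01 -8.47901954e-04  4.19810328e-04]
contact_force [-0.41010941  0.1028716   0.73546038]
wrist_torque [ 0.0372703   0.01520819 -0.0018623 ]
opening 0.9990564180598229
```

View pics/scene0.png

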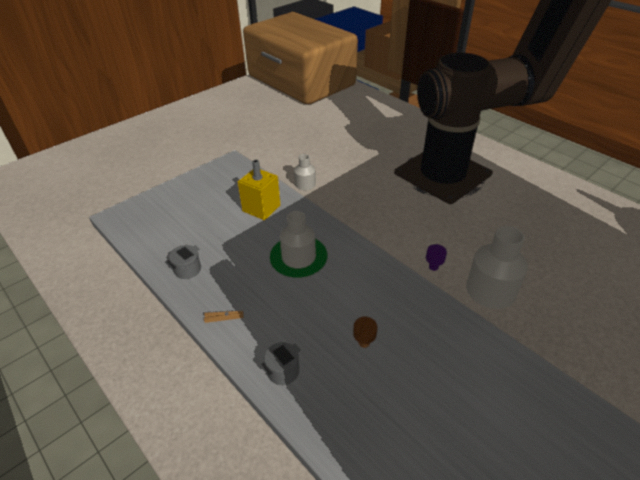

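View pics/top0.png

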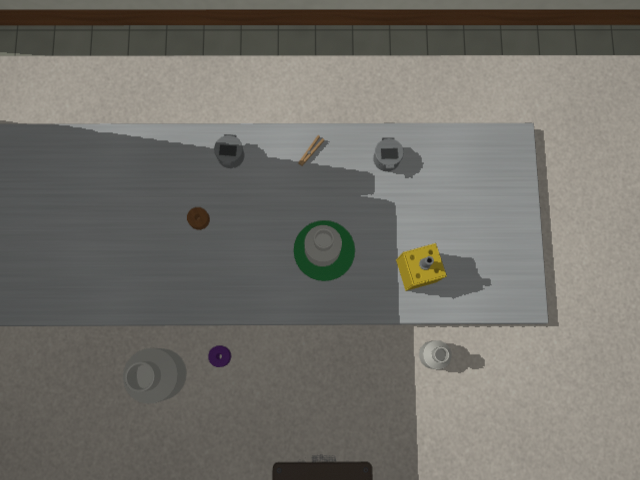

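View pics/wrist0.png

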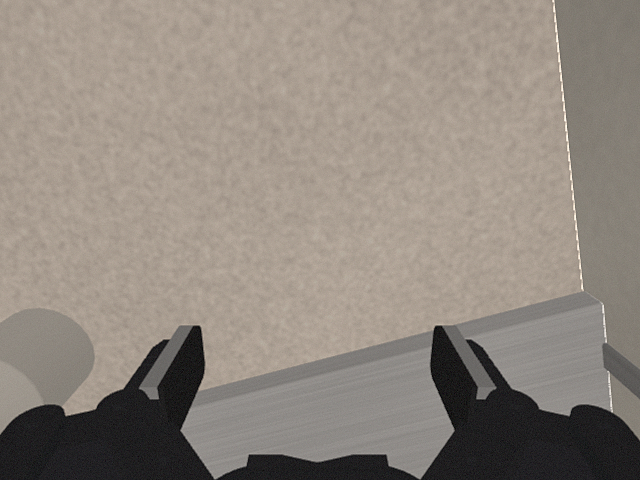

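```bash
python3 - <<'E'
from h import *
t=load('top0');s=load('scene0')
def crop(c,x,y,w,h,f): 
    im=cv2.cvtColor(c['frame'],cv2.COLOR_RGB2BGR)[y:y+h,x:x+w]; return cv2.resize(im,(int(w*f),int(h*f)),interpolation=cv2.INTER_CUBIC)
a=crop(t,170,195,60,50,6.6);b=crop(t,290,215,60,50,6.6)
d=crop(t,390,235,60,50,6.6);e=crop(s,340,305,60,50,6.6)
f=lambda i:cv2.resize(i,(390,290))
cv2.imwrite('pics/crop1.png',np.vstack([np.hstack([f(a),f(b)]),np.hstack([f(d),f(e)])]))
e1=crop(s,230,150,120,130,4.5);cv2.imwrite('pics/crop2.png',e1)
# stopper head: brown mask
for n,c,box in [('top',t,(170,190,230,245)),('scene',s,(340,305,390,355))]:
    hsv=cv2.cvtColor(c['frame'],cv2.COLOR_RGB2HSV)
    x0,y0,x1,y1=box
    m=cv2.inRange(hsv[y0:y1,x0:x1],(3,110,20),(22,255,255))
    k=cv2.findContours(m,cv2.RETR_EXTERNAL,cv2.CHAIN_APPROX_NONE)[0];k=max(k,key=cv2.contourArea)
    (cx,cy),r=cv2.minEnclosingCircle(k);bb=cv2.boundingRect(k);M=cv2.moments(k)
    print(n,cx+x0,cy+y0,r,bb,M['m10']/M['m00']+x0,M['m01']/M['m00']+y0)
    hsv2=hsv
hsv=cv2.cvtColor(t['frame'],cv2.COLOR_RGB2HSV)
m=cv2.inRange(hsv,(50,120,20),(85,255,255));k=max(cv2.findContours(m,cv2.RETR_EXTERNAL,cv2.CHAIN_APPROX_NONE)[0],key=cv2.contourArea)
el=cv2.fitEllipse(cv2.convexHull(k));print('trivet',el,onz(t,*el[0],0.036))
print('top mouth guess',onz(t,324,240,.146))
E
```

```text
top 197.75 217.8333339691162 11.117216110229492 (17, 18, 22, 21) 197.66913580246913 217.9264197530864
scene 364.0 331.8500003814697 15.150100708007812 (14, 12, 23, 31) 364.6591133004926 330.63579638752054
trivet ((323.74566650390625, 250.16946411132812), (59.469398498535156, 60.45365524291992), 103.63098907470703) [ 0.50687221 -0.00726727  0.036     ]
top mouth guess [ 0.50615417 -0.00509871  0.146     ]
```

View pics/crop1.png

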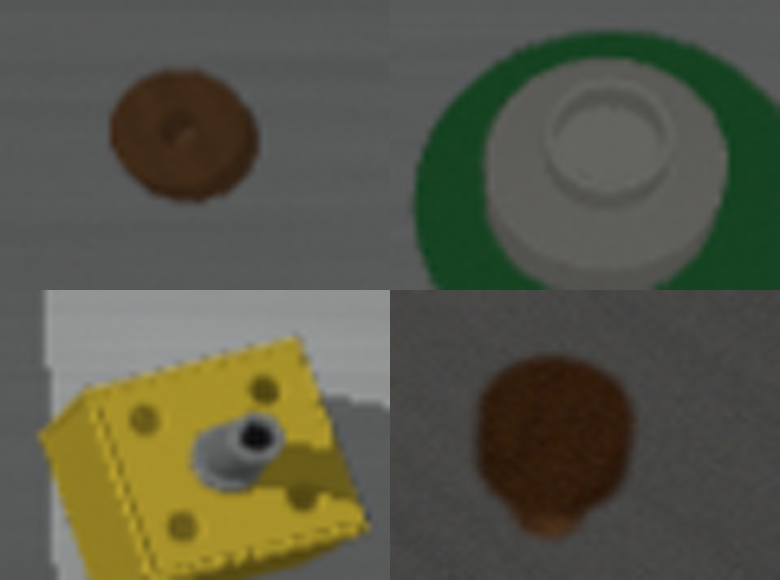

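View pics/crop2.png

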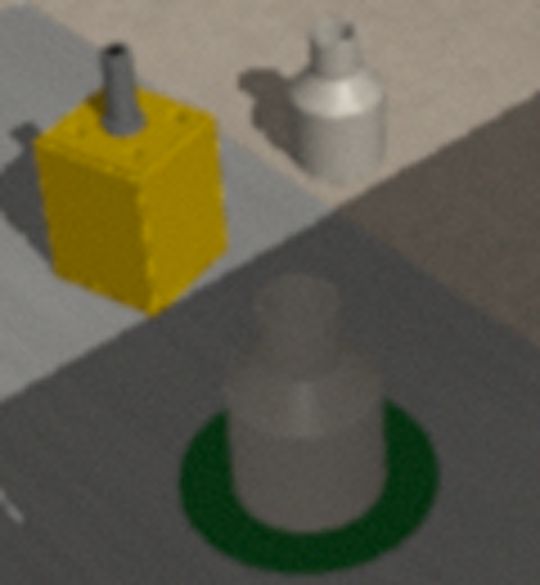

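Candidates: the bottles are at top-view (324,240) on the trivet, (150,375) large and (436,354) small. Only the first is on the trivet, and its rim is about 20 px, or 37 mm. The stoppers are brown (198,217) and purple (219,356); brown is meant. The crops confirm both choices. The tube's grip top is at (429,260) on the yellow cup.

```bash
cat >> h.py <<'E'
from scipy.spatial.transform import Rotation as Ro
def rel(target,tipoff=0.155):
    """mm in tool axes from current TCP so that grasp point reaches target"""
    s=get_state();R=Ro.from_quat(s['tcp_rot']).as_matrix();p=np.array(s['eef_pos'])
    return (R.T@(np.array(target)-(p+R[:,2]*tipoff))*1000).round(1)
def st():
    s=get_state();R=Ro.from_quat(s['tcp_rot']).as_matrix()
    print('t',round(s['time'],2),'grasp',(np.array(s['eef_pos'])+R[:,2]*.155).round(4),'x',R[:,0].round(3),'z',R[:,2].round(3),'F',np.round(s['contact_force'],1),'op',round(s['opening'],3),'q',np.round(s['qpos'],2))
E
python3 - <<'E'
from h import *
t=load('top0');s=load('scene0')
S=onz(t,198,217,.082);B=onz(t,323.8,238.8,.146);T=onz(t,429.5,260.3,.164)
print(S,B,T)
print('scene preds',proj(s,S),proj(s,B),proj(s,T))
print('scene rays: bottle rim',onz(s,230+297/4.5,150+290/4.5,.146),'tube',onz(s,230+117/4.5,150+50/4.5,.164))
st()
for P in (S,B,T): print(rel([P[0],P[1],.25]))
E
```

```text
[0.56487461 0.23810369 0.082     ] [ 0.50838865 -0.00474901  0.146     ] [ 0.46520286 -0.19291708  0.164     ]
scene preds [363.86141194 323.84079529] [295.50047558 215.43352355] [254.41258726 160.48422535]
scene rays: bottle rim [ 0.50570844 -0.00636313  0.146     ] tube [ 0.46416493 -0.18851961  0.164     ]
t 0.15 grasp [0.1965 0.6453 0.2486] x [ 0.292  0.957 -0.002] z [-0.001 -0.002 -1.   ] F [-0.4  0.1  0.7] op 0.999 q [ 1.12  0.29  1.58  0.    1.28 -0.15]
[-282.1  471.1   -1. ]
[-530.9  487.8   -0.6]
[-7.234e+02  5.014e+02 -2.000e-01]
```

```bash
python3 -m jog '[{"x":-19,"y":31},{"x":-19,"y":31},{"x":-19,"y":31},{"x":-19,"y":31},{"x":-19,"y":31},{"x":-19,"y":31},{"x":-19,"y":31},{"x":-19,"y":31}]' 40; python3 -m jog '[{"x":-19,"y":31},{"x":-19,"y":31},{"x":-19,"y":31},{"x":-19,"y":31},{"x":-19,"y":31},{"x":-19,"y":31},{"x":-16,"y":37,"z":30},{"z":10}]'
python3 - <<'E'
from h import *
st(); c=snap('wrist','w1'); print(rel([.5649,.2381,.15]),proj(c,[.5649,.2381,.082]))
E
```

```text
t 0.15 grasp [0.1965 0.6453 0.2486] x [ 0.292  0.957 -0.002] z [-0.001 -0.002 -1.   ] F [-0.4  0.1  0.7] op 0.999 q [ 1.12  0.29  1.58  0.    1.28 -0.15]
[-282.   471.1   99.2] [ 69.78471253 624.85741404]$[0]: bad value
$[0]: bad value
```

View pics/w1.png

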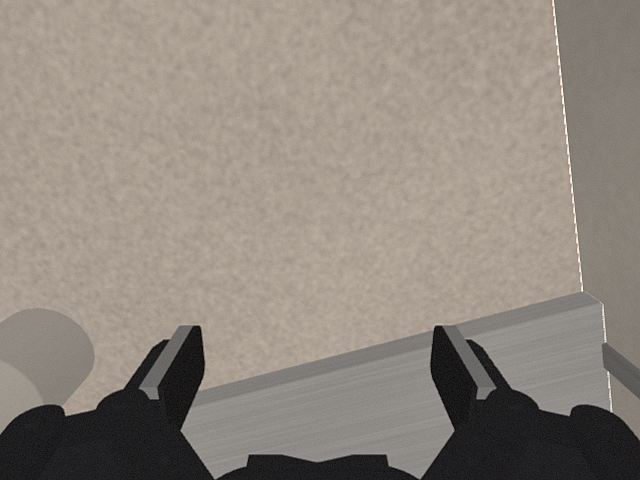

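```bash
python3 -m jog '[{"grip":0,"x":-19,"y":31},{"grip":0,"x":-19,"y":31},{"grip":0,"x":-19,"y":31},{"grip":0,"x":-19,"y":31},{"grip":0,"x":-19,"y":31},{"grip":0,"x":-19,"y":31},{"grip":0,"x":-19,"y":31},{"grip":0,"x":-19,"y":31}]' 40
```

```text
$[0]: bad value
```

Every key is probably needed.

```bash
python3 -m jog '[{"grip":0,"x":-19,"y":31,"z":0,"rx":0,"ry":0,"rz":0},{"grip":0,"x":-19,"y":31,"z":0,"rx":0,"ry":0,"rz":0},{"grip":0,"x":-19,"y":31,"z":0,"rx":0,"ry":0,"rz":0},{"grip":0,"x":-19,"y":31,"z":0,"rx":0,"ry":0,"rz":0},{"grip":0,"x":-19,"y":31,"z":0,"rx":0,"ry":0,"rz":0},{"grip":0,"x":-19,"y":31,"z":0,"rx":0,"ry":0,"rz":0},{"grip":0,"x":-19,"y":31,"z":0,"rx":0,"ry":0,"rz":0},{"grip":0,"x":-19,"y":31,"z":0,"rx":0,"ry":0,"rz":0}]' 40
python3 - <<'E'
from h import *
st(); print(rel([.5649,.2381,.15]))
E
```

```text
time: 0.87
eef_pos: [0.3904, 0.4265, 0.4046]
tcp_rot: [0.804, 0.595, -0.0, 0.0]
contact_force: [0.9, 0.4, -0.0]
opening: 1.0
t 0.87 grasp [0.3904 0.4265 0.2496] x [ 0.291  0.957 -0.   ] z [-0. -0. -1.] F [ 0.9  0.4 -0. ] op 1.0 q [ 0.65  0.07  1.82 -0.    1.25 -0.62]
[-129.3  221.8   99.6]
```

```bash
python3 -m jog '[{"grip":0,"x":-18,"y":31,"z":8,"rx":0,"ry":0,"rz":0},{"grip":0,"x":-18,"y":31,"z":8,"rx":0,"ry":0,"rz":0},{"grip":0,"x":-18,"y":31,"z":8,"rx":0,"ry":0,"rz":0},{"grip":0,"x":-18,"y":31,"z":8,"rx":0,"ry":0,"rz":0},{"grip":0,"x":-18,"y":31,"z":8,"rx":0,"ry":0,"rz":0},{"grip":0,"x":-18,"y":31,"z":8,"rx":0,"ry":0,"rz":0},{"grip":0,"x":-18,"y":31,"z":8,"rx":0,"ry":0,"rz":0},{"grip":0,"x":0,"y":0,"z":0,"rx":0,"ry":0,"rz":0}]' 40
python3 - <<'E'
from h import *
c=snap('wrist','w2');st(); print(rel([.5649,.2381,.15]),proj(c,[.5649,.2381,.082]))
E
```

```text
time: 1.53
eef_pos: [0.5634, 0.2398, 0.3467]
tcp_rot: [0.805, 0.593, -0.001, 0.001]
contact_force: [-0.1, 0.1, -0.5]
opening: 1.0
t 1.58 grasp [0.5617 0.2415 0.1922] x [ 0.296  0.955 -0.001] z [-0.002 -0.001 -1.   ] F [-0.   0.7 -0.3] op 0.999 q [ 0.24  0.2   1.79 -0.    1.16 -1.03]
[-2.2  4.2 42.2] [316.31092552 254.11494142]
```

View pics/w2.png

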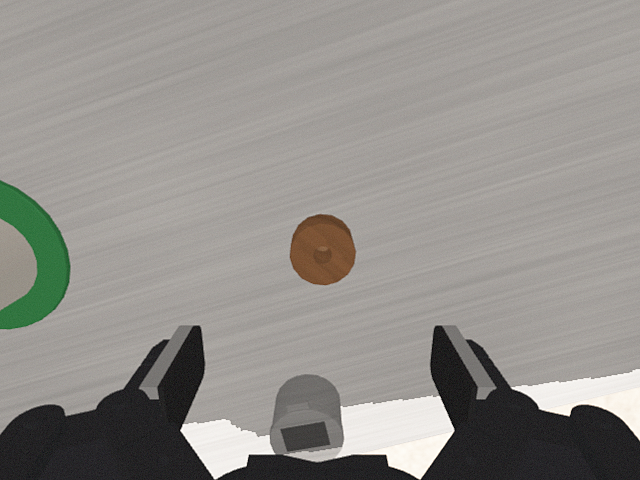

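```bash
python3 - <<'E'
from h import *
c=load('w2'); P=onz(c,322.5,254,.082); print(P, rel([P[0],P[1],.064]))
m=cv2.inRange(cv2.cvtColor(c['frame'],cv2.COLOR_RGB2HSV)[200:300,270:370],(3,90,20),(22,255,255))
k=max(cv2.findContours(m,cv2.RETR_EXTERNAL,cv2.CHAIN_APPROX_NONE)[0],key=cv2.contourArea);print(cv2.boundingRect(k))
print(proj(c,P+[.02,0,0]),proj(c,P))
E
```

```text
[0.56597002 0.24181843 0.082     ] [  1.8   4.3 128.2]
(20, 14, 66, 71)
[331.63651222 282.11128751] [322.5 254. ]
```

```bash
python3 -m jog '[{"grip":0,"x":2,"y":4,"z":20,"rx":0,"ry":0,"rz":0},{"grip":0,"x":0,"y":0,"z":36,"rx":0,"ry":0,"rz":0},{"grip":0,"x":0,"y":0,"z":36,"rx":0,"ry":0,"rz":0},{"grip":0,"x":0,"y":0,"z":26,"rx":0,"ry":0,"rz":0},{"grip":0,"x":0,"y":0,"z":10,"rx":0,"ry":0,"rz":0},{"grip":0,"x":0,"y":0,"z":0,"rx":0,"ry":0,"rz":0},{"grip":0.3,"x":0,"y":0,"z":0,"rx":0,"ry":0,"rz":0},{"grip":0.4,"x":0,"y":0,"z":0,"rx":0,"ry":0,"rz":0}]' 40
python3 - <<'E'
from h import *
c=snap('wrist','w3');st(); print(rel([.566,.2415,.064]))
E
```

```text
time: 2.25
eef_pos: [0.5658, 0.2457, 0.2234]
tcp_rot: [0.803, 0.595, 0.002, 0.001]
contact_force: [0.4, 0.9, -0.5]
opening: 0.748
t 2.3 grasp [0.5666 0.2458 0.0686] x [0.291 0.957 0.003] z [ 0.005  0.001 -1.   ] F [0.1 1.  1.2] op 0.66 q [ 0.25  0.37  1.84  0.    0.93 -1.03]
[-4.3  0.6  4.6]
```

View pics/w3.png

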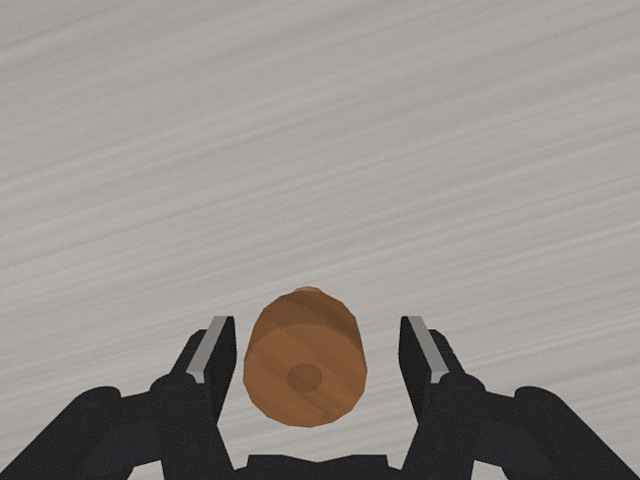

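```bash
python3 -m jog '[{"grip":0.4,"x":-4,"y":1,"z":4,"rx":0,"ry":0,"rz":0},{"grip":0.6,"x":0,"y":0,"z":0,"rx":0,"ry":0,"rz":0},{"grip":0.7,"x":0,"y":0,"z":0,"rx":0,"ry":0,"rz":0},{"grip":0.7,"x":0,"y":0,"z":0,"rx":0,"ry":0,"rz":0},{"grip":0.7,"x":0,"y":0,"z":0,"rx":0,"ry":0,"rz":0},{"grip":0.7,"x":0,"y":0,"z":0,"rx":0,"ry":0,"rz":0}]' 40
python3 - <<'E'
from h import *
c=snap('wrist','w4');st()
E
```

```text
time: 2.8
eef_pos: [0.5653, 0.2407, 0.2181]
tcp_rot: [0.804, 0.595, 0.001, 0.001]
contact_force: [-0.9, -3.0, 5.3]
opening: 0.487
t 2.85 grasp [0.5656 0.2406 0.0631] x [0.291 0.957 0.   ] z [ 0.002 -0.    -1.   ] F [-1.  -1.7  6.1] op 0.485 q [ 0.24  0.37  1.84 -0.    0.93 -1.04]
```

View pics/w4.png

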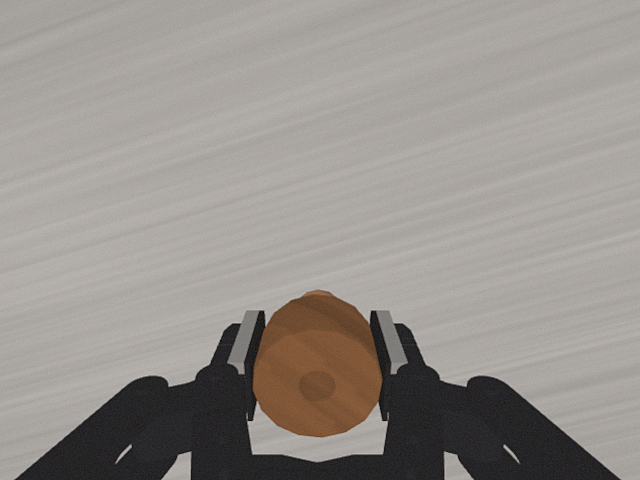

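```bash
python3 - <<'E'
from h import *
c=load('w4');P=onz(c,317.5,385,.082);print(P,rel(P))
print(rel([.574,-.026,.235]))
E
python3 -m jog '[{"grip":0.7,"x":0,"y":0,"z":-10,"rx":0,"ry":0,"rz":0},{"grip":0.7,"x":0,"y":0,"z":-30,"rx":0,"ry":0,"rz":0},{"grip":0.7,"x":0,"y":0,"z":-36,"rx":0,"ry":0,"rz":0},{"grip":0.7,"x":0,"y":0,"z":-36,"rx":0,"ry":0,"rz":0},{"grip":0.7,"x":0,"y":0,"z":-36,"rx":0,"ry":0,"rz":0},{"grip":0.7,"x":0,"y":0,"z":-22,"rx":0,"ry":0,"rz":0}]' 40
```

```text
[0.56601409 0.24083976 0.082     ] [  0.3   0.4 -18.9]
[-252.6   86.  -171.8]
time: 3.35
eef_pos: [0.5648, 0.2411, 0.3916]
tcp_rot: [0.804, 0.595, 0.003, 0.001]
contact_force: [0.8, 0.1, 0.8]
opening: 0.487
```

Stopper centre coincides with the grasp axis (0.3, 0.4 mm). Next, move to beside the bottle.

```bash
python3 -m jog '[{"grip":0.7,"x":-25,"y":9,"z":0,"rx":0,"ry":0,"rz":0},{"grip":0.7,"x":-36,"y":12,"z":0,"rx":0,"ry":0,"rz":0},{"grip":0.7,"x":-36,"y":12,"z":0,"rx":0,"ry":0,"rz":0},{"grip":0.7,"x":-36,"y":12,"z":0,"rx":0,"ry":0,"rz":0},{"grip":0.7,"x":-36,"y":12,"z":0,"rx":0,"ry":0,"rz":0},{"grip":0.7,"x":-36,"y":12,"z":0,"rx":0,"ry":0,"rz":0},{"grip":0.7,"x":-30,"y":10,"z":0,"rx":0,"ry":0,"rz":0},{"grip":0.7,"x":-17,"y":7,"z":0,"rx":0,"ry":0,"rz":0}]' 40
python3 -m jog '[{"grip":0.7,"x":0,"y":0,"z":0,"rx":0,"ry":0,"rz":0},{"grip":0.7,"x":0,"y":0,"z":0,"rx":0,"ry":0,"rz":0}]' 40
python3 - <<'E'
from h import *
c=snap('wrist','w5');st();print(proj(c,[.507,-.0055,.146]),rel([.507,-.0055,.235]))
E
```

```text
time: 4.02
eef_pos: [0.573, -0.0282, 0.3867]
tcp_rot: [0.804, 0.594, -0.0, 0.0]
contact_force: [-0.1, -0.3, 1.0]
opening: 0.492
time: 4.18
eef_pos: [0.5733, -0.026, 0.3865]
tcp_rot: [0.804, 0.594, 0.0, -0.001]
contact_force: [-0.5, 0.3, -1.1]
opening: 0.489
t 4.23 grasp [ 0.5732 -0.025   0.2315] x [0.292 0.956 0.001] z [-0.001  0.001 -1.   ] F [0.8 0.6 0.2] op 0.492 q [-0.22  0.08  1.85  0.    1.21 -1.5 ]
[316.84451035 138.59817084] [ -0.7 -69.   -3.4]
```

View pics/w5.png

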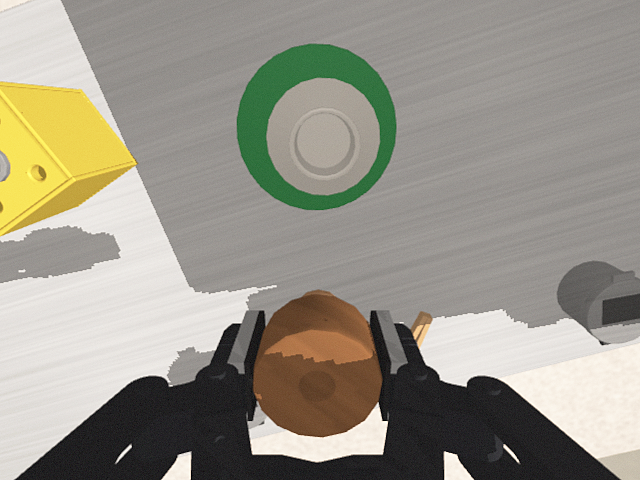

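```bash
python3 - <<'E'
from h import *
c=load('w5');g=cv2.cvtColor(c['frame'],cv2.COLOR_RGB2GRAY)[95:195,275:375]
G=cv2.resize(g,None,fx=6,fy=6,interpolation=cv2.INTER_CUBIC);G=cv2.medianBlur(G,9)
h=cv2.HoughCircles(G,cv2.HOUGH_GRADIENT,1.5,10,param1=40,param2=40,minRadius=150,maxRadius=240)
out=cv2.cvtColor(G,cv2.COLOR_GRAY2BGR)
for x,y,r in h[0][:5]:
    u,v=275+x/6,95+y/6; P=onz(c,u,v,.146); print(u,v,r/6,P,rel([*P[:2],.235])); 
x,y,r=h[0][0];cv2.circle(out,(int(x),int(y)),int(r),(0,0,255),1);cv2.circle(out,(int(x),int(y)),3,(0,0,255),-1)
cv2.imwrite('pics/rim.png',out)
print(37*398.9/(load('w5')['t']*0+1)[0]/1000, proj(c,[.507,-.0055,.146])-proj(c,[.507+.0185,-.0055,.146]))
E
```

```text
324.375 145.625 29.949999 [ 0.5114678  -0.00282817  0.146     ] [  3.1 -65.5  -3.4]
322.875 140.375 27.475 [ 0.50874481 -0.00281004  0.146     ] [  2.3 -68.1  -3.4]
322.125 144.125 32.649998 [ 0.5104132  -0.00371596  0.146     ] [  2.  -66.3  -3.4]
325.625 144.375 31.525 [ 0.51105955 -0.00203575  0.146     ] [  3.8 -66.1  -3.4]
320.375 144.875 34.225002 [ 0.51050692 -0.00468267  0.146     ] [  1.1 -65.9  -3.4]
14.7593 [-10.35735129 -34.87031785]
```

View pics/rim.png

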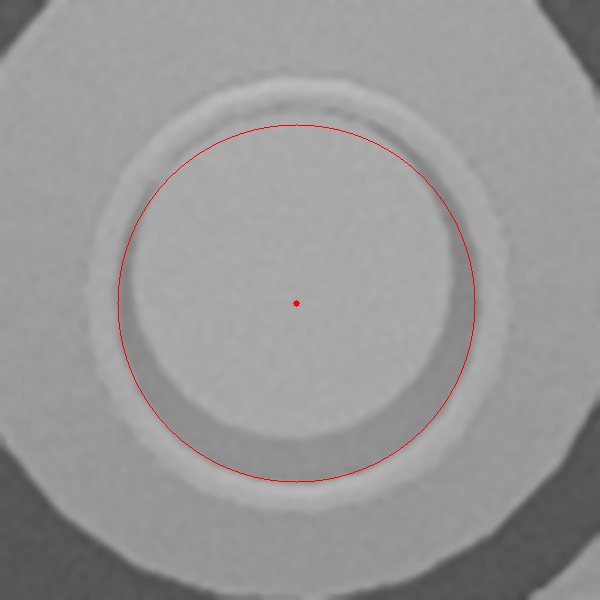

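```bash
python3 -m jog '[{"grip":0.7,"x":1,"y":-15,"z":0,"rx":0,"ry":0,"rz":0},{"grip":0.7,"x":2,"y":-30,"z":0,"rx":0,"ry":0,"rz":0},{"grip":0.7,"x":0,"y":-22,"z":0,"rx":0,"ry":0,"rz":0},{"grip":0.7,"x":0,"y":0,"z":20,"rx":0,"ry":0,"rz":0},{"grip":0.7,"x":0,"y":0,"z":14,"rx":0,"ry":0,"rz":0},{"grip":0.7,"x":0,"y":0,"z":0,"rx":0,"ry":0,"rz":0},{"grip":0.7,"x":0,"y":0,"z":0,"rx":0,"ry":0,"rz":0}]' 40
python3 - <<'E'
from h import *
c=snap('scene','s6');d=snap('top','t6');w=snap('wrist','w6');st()
print(rel([.5108,-.0024,.153]))
f=lambda c,x,y,w,h:cv2.resize(cv2.cvtColor(c['frame'],cv2.COLOR_RGB2BGR)[y:y+h,x:x+w],(400,400),interpolation=cv2.INTER_CUBIC)
cv2.imwrite('pics/c6.png',np.hstack([f(c,245,160,100,100),f(w,190,240,240,240)]))
E
```

```text
time: 4.82
eef_pos: [0.5099, -0.0016, 0.3521]
tcp_rot: [0.803, 0.596, -0.001, -0.001]
contact_force: [-0.5, 0.3, 0.1]
opening: 0.487
t 4.97 grasp [ 0.5111 -0.0025  0.199 ] x [0.291 0.957 0.   ] z [ 0.002 -0.    -1.   ] F [-0.1 -0.7  0.5] op 0.489 q [-0.2  -0.03  2.02  0.    1.15 -1.48]
[ 0.  -0.4 46. ]
```

View pics/c6.png

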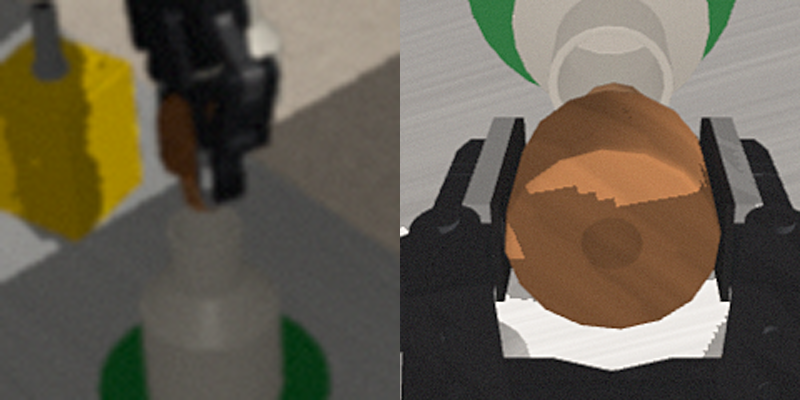

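```bash
python3 -m jog '[{"grip":0.7,"x":0,"y":0,"z":10,"rx":0,"ry":0,"rz":0},{"grip":0.7,"x":0,"y":0,"z":12,"rx":0,"ry":0,"rz":0},{"grip":0.7,"x":0,"y":0,"z":10,"rx":0,"ry":0,"rz":0},{"grip":0.7,"x":0,"y":0,"z":6,"rx":0,"ry":0,"rz":0},{"grip":0.7,"x":0,"y":0,"z":0,"rx":0,"ry":0,"rz":0}]' 40;python3 -m jog '[{"grip":0.7,"x":0,"y":0,"z":3,"rx":0,"ry":0,"rz":0},{"grip":0.7,"x":0,"y":0,"z":2,"rx":0,"ry":0,"rz":0},{"grip":0.7,"x":0,"y":0,"z":0,"rx":0,"ry":0,"rz":0}]' 40
python3 - <<'E'
from h import *
c=snap('scene','s7');w=snap('wrist','w7');st()
f=lambda c,x,y,w,h:cv2.resize(cv2.cvtColor(c['frame'],cv2.COLOR_RGB2BGR)[y:y+h,x:x+w],(400,400),interpolation=cv2.INTER_CUBIC)
cv2.imwrite('pics/c7.png',np.hstack([f(c,245,160,100,100),f(w,190,240,240,240)]))
E
```

```text
time: 5.38
eef_pos: [0.5095, -0.0028, 0.3119]
tcp_rot: [0.804, 0.595, -0.002, -0.002]
contact_force: [0.5, -0.1, -0.8]
opening: 0.485
time: 5.63
eef_pos: [0.5103, -0.0029, 0.3095]
tcp_rot: [0.804, 0.595, -0.0, -0.0]
contact_force: [-0.4, -0.1, -1.0]
opening: 0.488
t 5.73 grasp [ 0.5105 -0.003   0.155 ] x [0.292 0.957 0.   ] z [ 0.001 -0.    -1.   ] F [ 0.8  0.2 -0.8] op 0.488 q [-0.2   0.02  2.06  0.    1.06 -1.48]
```

View pics/c7.png

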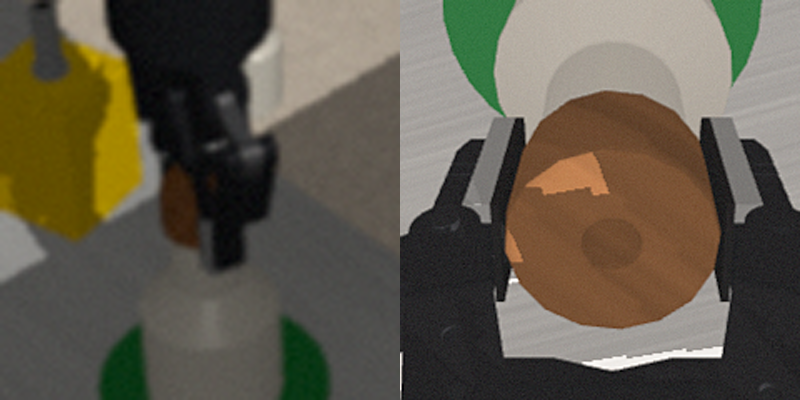

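```bash
python3 -m jog '[{"grip":0.7,"x":0,"y":0,"z":1,"rx":0,"ry":0,"rz":0},{"grip":0.7,"x":0,"y":0,"z":1,"rx":0,"ry":0,"rz":0},{"grip":0.7,"x":0,"y":0,"z":0,"rx":0,"ry":0,"rz":0}]' 40; python3 -m jog '[{"grip":0.7,"x":0,"y":0,"z":1,"rx":0,"ry":0,"rz":0},{"grip":0.7,"x":0,"y":0,"z":0,"rx":0,"ry":0,"rz":0}]' 40
python3 -c "
from h import *
st()"
```

```text
time: 5.98
eef_pos: [0.5105, -0.0029, 0.3083]
tcp_rot: [0.804, 0.595, 0.0, 0.0]
contact_force: [0.1, 0.1, 1.5]
opening: 0.484
time: 6.15
eef_pos: [0.5107, -0.0029, 0.3082]
tcp_rot: [0.804, 0.595, 0.0, 0.0]
contact_force: [-2.1, -0.2, 5.9]
opening: 0.485
t 6.15 grasp [ 0.5108 -0.003   0.1532] x [ 0.291  0.957 -0.   ] z [ 0.001 -0.    -1.   ] F [-2.1 -0.2  5.9] op 0.485 q [-0.2   0.03  2.06 -0.    1.06 -1.48]
```

```bash
python3 -m jog '[{"grip":0.45,"x":0,"y":0,"z":0,"rx":0,"ry":0,"rz":0},{"grip":0.3,"x":0,"y":0,"z":0,"rx":0,"ry":0,"rz":0},{"grip":0.2,"x":0,"y":0,"z":0,"rx":0,"ry":0,"rz":0},{"grip":0.1,"x":0,"y":0,"z":0,"rx":0,"ry":0,"rz":0},{"grip":0.1,"x":0,"y":0,"z":0,"rx":0,"ry":0,"rz":0}]' 40; python3 - <<'E'
from h import *
c=snap('scene','s8');w=snap('wrist','w8');st()
f=lambda c,x,y,w,h:cv2.resize(cv2.cvtColor(c['frame'],cv2.COLOR_RGB2BGR)[y:y+h,x:x+w],(400,400),interpolation=cv2.INTER_CUBIC)
cv2.imwrite('pics/c8.png',np.hstack([f(c,245,160,100,100),f(w,190,240,240,240)]))
E
```

```text
time: 6.57
eef_pos: [0.5102, -0.0029, 0.3064]
tcp_rot: [0.804, 0.595, -0.0, -0.0]
contact_force: [-1.1, -0.7, -0.3]
opening: 0.902
t 6.67 grasp [ 0.5102 -0.0029  0.1515] x [ 0.292  0.957 -0.   ] z [-0.  0. -1.] F [-0.   0.1  0.1] op 0.902 q [-0.2   0.03  2.06  0.    1.05 -1.48]
```

View pics/c8.png

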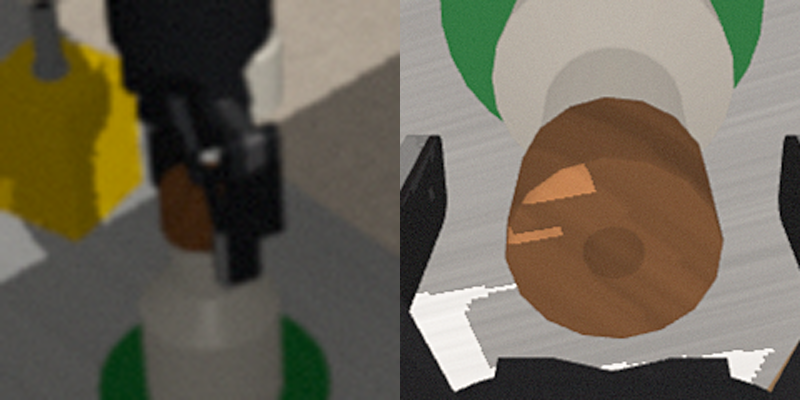

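```bash
python3 -m jog '[{"grip":0.1,"x":0,"y":0,"z":-10,"rx":0,"ry":0,"rz":0},{"grip":0.1,"x":0,"y":0,"z":-25,"rx":0,"ry":0,"rz":0},{"grip":0.1,"x":0,"y":0,"z":-35,"rx":0,"ry":0,"rz":0},{"grip":0.1,"x":0,"y":0,"z":-35,"rx":0,"ry":0,"rz":0},{"grip":0.1,"x":0,"y":0,"z":-20,"rx":0,"ry":0,"rz":0},{"grip":0,"x":0,"y":0,"z":0,"rx":0,"ry":0,"rz":0},{"grip":0,"x":0,"y":0,"z":0,"rx":0,"ry":0,"rz":0}]' 40; python3 - <<'E'
from h import *
w=snap('wrist','w9');c=snap('scene','s9');d=snap('top','t9');st()
f=lambda c,x,y,w,h:cv2.resize(cv2.cvtColor(c['frame'],cv2.COLOR_RGB2BGR)[y:y+h,x:x+w],(400,400),interpolation=cv2.INTER_CUBIC)
cv2.imwrite('pics/c9.png',np.hstack([f(c,245,160,100,100),f(w,270,200,100,100)]))
E
```

```text
time: 7.25
eef_pos: [0.5104, -0.0029, 0.4342]
tcp_rot: [0.804, 0.595, 0.002, 0.002]
contact_force: [0.5, -0.2, 0.0]
opening: 1.002
t 7.4 grasp [ 0.5094 -0.0027  0.2751] x [ 0.291  0.957 -0.   ] z [-0.003  0.001 -1.   ] F [-0.5  0.6  0.5] op 1.0 q [-0.2  -0.1   1.95 -0.    1.3  -1.48]
```

View pics/c9.png

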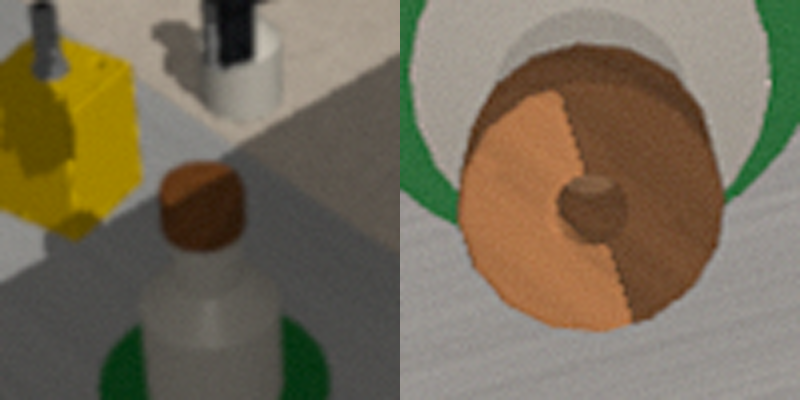

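View pics/w9.png

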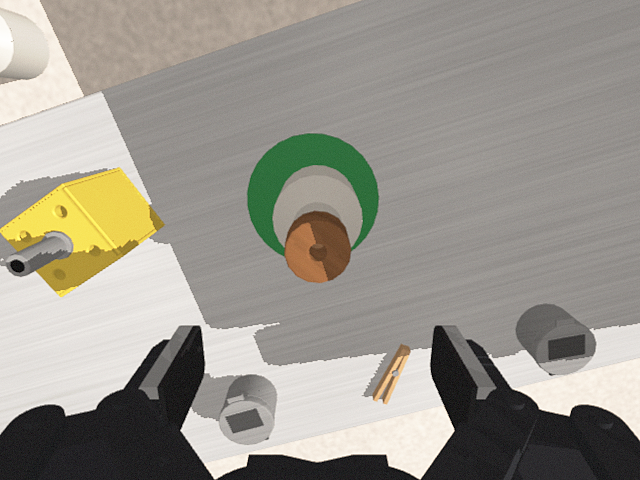

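```bash
python3 - <<'E'
from h import *
w=load('w9'); P=onz(w,318,252.5,.172);print('hole wrist',P,rel(P))
t=load('t9');f=cv2.resize(cv2.cvtColor(t['frame'],cv2.COLOR_RGB2BGR)[210:290,290:450],(800,400),interpolation=cv2.INTER_CUBIC);cv2.imwrite('pics/c9t.png',f)
print(rel([.465,-.191,.275]))
E
```

```text
hole wrist [ 0.51180848 -0.00253336  0.172     ] [  0.9   2.5 103.1]
[-193.1   12.4    0.2]
```

```bash
python3 -m jog '[{"grip":0,"x":-18,"y":1,"z":0,"rx":0,"ry":0,"rz":0},{"grip":0,"x":-35,"y":2,"z":0,"rx":0,"ry":0,"rz":0},{"grip":0,"x":-36,"y":2,"z":0,"rx":0,"ry":0,"rz":0},{"grip":0,"x":-36,"y":2,"z":0,"rx":0,"ry":0,"rz":0},{"grip":0,"x":-36,"y":2,"z":0,"rx":0,"ry":0,"rz":0},{"grip":0,"x":-24,"y":2,"z":0,"rx":0,"ry":0,"rz":0},{"grip":0,"x":-8,"y":1,"z":0,"rx":0,"ry":0,"rz":0},{"grip":0,"x":0,"y":0,"z":0,"rx":0,"ry":0,"rz":0}]' 40; python3 -m jog '[{"grip":0,"x":0,"y":0,"z":0,"rx":0,"ry":0,"rz":0}]'; python3 - <<'E'
from h import *
w=snap('wrist','w10');st();print(rel([.465,-.191,.275]),proj(w,[.465,-.191,.164]))
f=lambda c,x,y,w,h:cv2.resize(cv2.cvtColor(c['frame'],cv2.COLOR_RGB2BGR)[y:y+h,x:x+w],(w*4,h*4),interpolation=cv2.INTER_CUBIC)
cv2.imwrite('pics/c10.png',f(w,230,170,170,150))
E
```

```text
time: 8.07
eef_pos: [0.465, -0.1925, 0.4301]
tcp_rot: [0.805, 0.594, -0.001, -0.001]
contact_force: [0.3, 0.7, -0.1]
opening: 0.995
time: 8.15
eef_pos: [0.4655, -0.1908, 0.4305]
tcp_rot: [0.804, 0.595, -0.0, -0.001]
contact_force: [0.2, -0.4, 0.1]
opening: 1.001
t 8.2 grasp [ 0.4654 -0.1899  0.2758] x [0.291 0.957 0.001] z [-0.001  0.002 -1.   ] F [ 0.1 -0.5  0.2] op 1.0 q [-0.59 -0.12  1.96  0.    1.3  -1.87]
[-1.1 -0.1  0.8] [315.78863881 250.5347911 ]
```

View pics/c10.png

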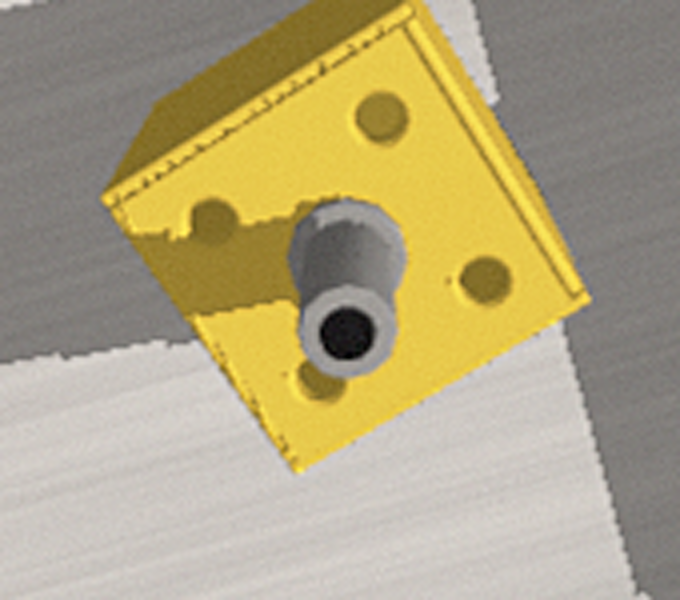

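View pics/c9t.png

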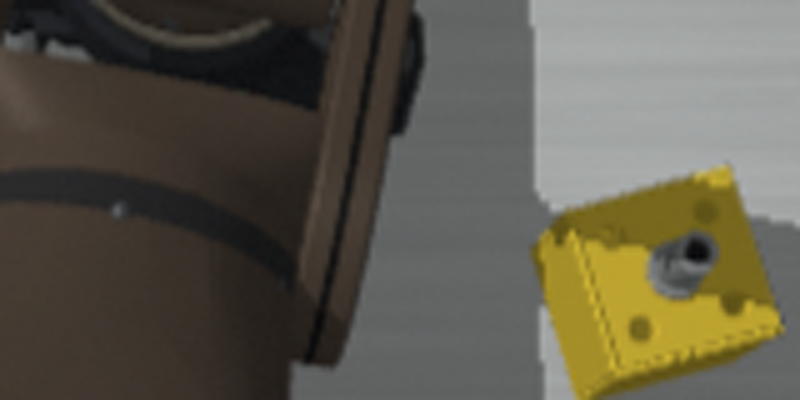

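```bash
python3 - <<'E'
from h import *
w=load('w10'); P=onz(w,316.75,253,.164);Q=onz(w,316.75,234.3,.124);print(P,Q,rel([*P[:2],.147]),rel([*Q[:2],.147]))
E
```

```text
[ 0.46674566 -0.19090245  0.164     ] [ 0.46644954 -0.1908244   0.124     ] [ -0.7   1.8 128.8] [ -0.7   1.5 128.8]
```

```bash
python3 -m jog '[{"grip":0.2,"x":-1,"y":2,"z":20,"rx":0,"ry":0,"rz":0},{"grip":0.3,"x":0,"y":0,"z":35,"rx":0,"ry":0,"rz":0},{"grip":0.3,"x":0,"y":0,"z":35,"rx":0,"ry":0,"rz":0},{"grip":0.3,"x":0,"y":0,"z":25,"rx":0,"ry":0,"rz":0},{"grip":0.3,"x":0,"y":0,"z":12,"rx":0,"ry":0,"rz":0},{"grip":0.4,"x":0,"y":0,"z":0,"rx":0,"ry":0,"rz":0},{"grip":0.5,"x":0,"y":0,"z":0,"rx":0,"ry":0,"rz":0},{"grip":0.5,"x":0,"y":0,"z":0,"rx":0,"ry":0,"rz":0}]' 50; python3 - <<'E'
from h import *
w=snap('wrist','w11');st();print(rel([.4665,-.191,.147]))
E
```

```text
time: 8.87
eef_pos: [0.4681, -0.1925, 0.3068]
tcp_rot: [0.803, 0.596, 0.001, 0.002]
contact_force: [-0.2, 0.0, 0.9]
opening: 0.499
t 8.92 grasp [ 0.4686 -0.1931  0.1522] x [ 0.291  0.957 -0.001] z [ 0.004 -0.002 -1.   ] F [0.5 0.5 1. ] op 0.497 q [-0.59  0.02  2.07  0.    1.05 -1.87]
[ 1.4 -2.7  5.2]
```

View pics/w11.png

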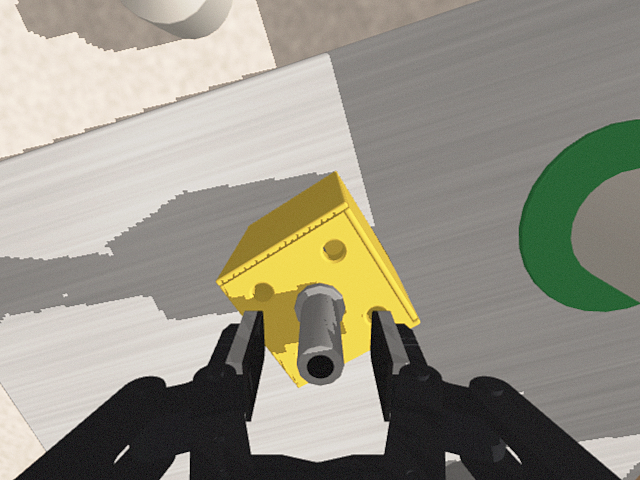

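```bash
python3 - <<'E'
from h import *
w=load('w11'); P=onz(w,320,367,.164);print(P,rel([*P[:2],.147]))
E
```

```text
[ 0.46734572 -0.19122449  0.164     ] [ 1.4 -1.8  5.2]
```

```bash
python3 -m jog '[{"grip":0.5,"x":1,"y":-1,"z":4,"rx":0,"ry":0,"rz":0},{"grip":0.6,"x":0,"y":0,"z":0,"rx":0,"ry":0,"rz":0},{"grip":0.8,"x":0,"y":0,"z":0,"rx":0,"ry":0,"rz":0},{"grip":1,"x":0,"y":0,"z":0,"rx":0,"ry":0,"rz":0},{"grip":1,"x":0,"y":0,"z":0,"rx":0,"ry":0,"rz":0},{"grip":1,"x":0,"y":0,"z":0,"rx":0,"ry":0,"rz":0},{"grip":1,"x":0,"y":0,"z":0,"rx":0,"ry":0,"rz":0}]' 60; python3 - <<'E'
from h import *
w=snap('wrist','w12');st()
E
```

```text
time: 9.5
eef_pos: [0.4666, -0.1914, 0.3013]
tcp_rot: [0.804, 0.595, 0.0, 0.0]
contact_force: [-1.4, 1.8, 4.2]
opening: 0.172
t 9.55 grasp [ 0.4668 -0.1915  0.1464] x [ 0.292  0.957 -0.   ] z [ 0.001 -0.    -1.   ] F [-0.6  1.1  3.8] op 0.169 q [-0.59  0.02  2.08  0.    1.04 -1.87]
```

View pics/w12.png

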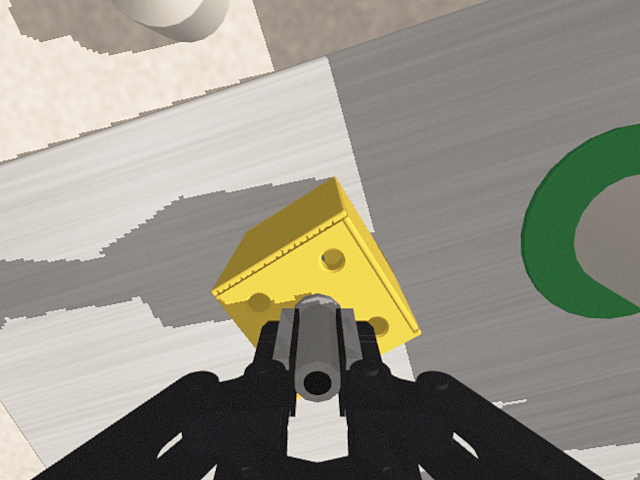

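```bash
python3 -m jog '[{"grip":1,"x":0,"y":0,"z":-6,"rx":0,"ry":0,"rz":0},{"grip":1,"x":0,"y":0,"z":-16,"rx":0,"ry":0,"rz":0},{"grip":1,"x":0,"y":0,"z":-24,"rx":0,"ry":0,"rz":0},{"grip":1,"x":0,"y":0,"z":-28,"rx":0,"ry":0,"rz":0},{"grip":1,"x":0,"y":0,"z":-30,"rx":0,"ry":0,"rz":0},{"grip":1,"x":0,"y":0,"z":-30,"rx":0,"ry":0,"rz":0},{"grip":1,"x":0,"y":0,"z":-26,"rx":0,"ry":0,"rz":0},{"grip":1,"x":0,"y":0,"z":0,"rx":0,"ry":0,"rz":0}]' 60;python3 -m jog '[{"grip":1,"x":0,"y":0,"z":0,"rx":0,"ry":0,"rz":0},{"grip":1,"x":0,"y":0,"z":0,"rx":0,"ry":0,"rz":0}]'; python3 - <<'E'
from h import *
w=snap('wrist','w13');c=snap('scene','s13');st();print(rel([.5115,-.0027,.306]))
f=lambda c,x,y,w,h,k:cv2.resize(cv2.cvtColor(c['frame'],cv2.COLOR_RGB2BGR)[y:y+h,x:x+w],(400,400),interpolation=cv2.INTER_CUBIC)
cv2.imwrite('pics/c13.png',np.hstack([f(c,220,90,100,100,4),f(w,220,240,200,200,2)]))
E
```

```text
time: 10.22
eef_pos: [0.467, -0.1917, 0.4675]
tcp_rot: [0.804, 0.595, 0.002, 0.005]
contact_force: [0.4, -0.3, 1.5]
opening: 0.174
time: 10.38
eef_pos: [0.4661, -0.1911, 0.4591]
tcp_rot: [0.804, 0.595, -0.0, -0.001]
contact_force: [-0.3, 0.8, -2.2]
opening: 0.168
t 10.48 grasp [ 0.4656 -0.1908  0.3032] x [0.292 0.957 0.001] z [-0.004  0.002 -1.   ] F [ 0.2 -0.6 -0.5] op 0.17 q [-0.59 -0.14  1.93 -0.    1.36 -1.87]
[193.3 -10.9  -2.6]
```

View pics/c13.png

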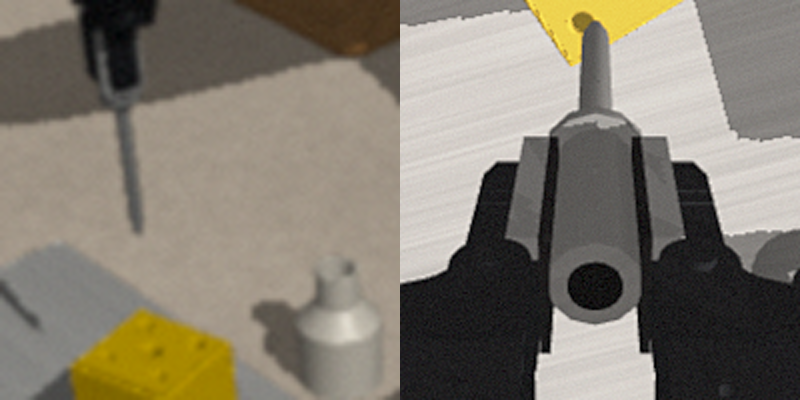

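```bash
python3 -c "
from h import *
w=load('w13');P=onz(w,317,251,.197);print(rel(P))"
python3 -m jog '[{"grip":1,"x":10,"y":0,"z":0,"rx":0,"ry":0,"rz":0},{"grip":1,"x":25,"y":-1,"z":0,"rx":0,"ry":0,"rz":0},{"grip":1,"x":32,"y":-2,"z":0,"rx":0,"ry":0,"rz":0},{"grip":1,"x":34,"y":-2,"z":0,"rx":0,"ry":0,"rz":0},{"grip":1,"x":34,"y":-2,"z":0,"rx":0,"ry":0,"rz":0},{"grip":1,"x":30,"y":-2,"z":0,"rx":0,"ry":0,"rz":0},{"grip":1,"x":20,"y":-1,"z":0,"rx":0,"ry":0,"rz":0},{"grip":1,"x":8,"y":-1,"z":0,"rx":0,"ry":0,"rz":0}]'; python3 -m jog '[{"grip":1,"x":0,"y":0,"z":0,"rx":0,"ry":0,"rz":0},{"grip":1,"x":0,"y":0,"z":0,"rx":0,"ry":0,"rz":0},{"grip":1,"x":0,"y":0,"z":0,"rx":0,"ry":0,"rz":0}]';python3 - <<'E'
from h import *
w=snap('wrist','w14');c=snap('scene','s14');st();print(rel([.5115,-.0027,.306]))
f=lambda c,x,y,w,h,k:cv2.resize(cv2.cvtColor(c['frame'],cv2.COLOR_RGB2BGR)[y:y+h,x:x+w],(400,400),interpolation=cv2.INTER_CUBIC)
cv2.imwrite('pics/c14.png',np.hstack([f(c,245,140,100,100,4),f(w,267,200,100,100,2)]))
E
```

```text
[ -0.2  -0.5 106.2]
time: 11.15
eef_pos: [0.5123, -0.0005, 0.4594]
tcp_rot: [0.803, 0.597, -0.0, -0.001]
contact_force: [-0.1, 0.3, -0.8]
opening: 0.173
time: 11.4
eef_pos: [0.5121, -0.0042, 0.4603]
tcp_rot: [0.804, 0.595, -0.0, -0.0]
contact_force: [0.1, -0.4, -1.5]
opening: 0.172
t 11.5 grasp [ 0.512  -0.0046  0.3055] x [ 0.293  0.956 -0.   ] z [-0. -0. -1.] F [-0.  -0.1 -1.2] op 0.169 q [-0.21 -0.12  1.91 -0.    1.35 -1.48]
[ 1.7 -1.1 -0.5]
```

View pics/c14.png

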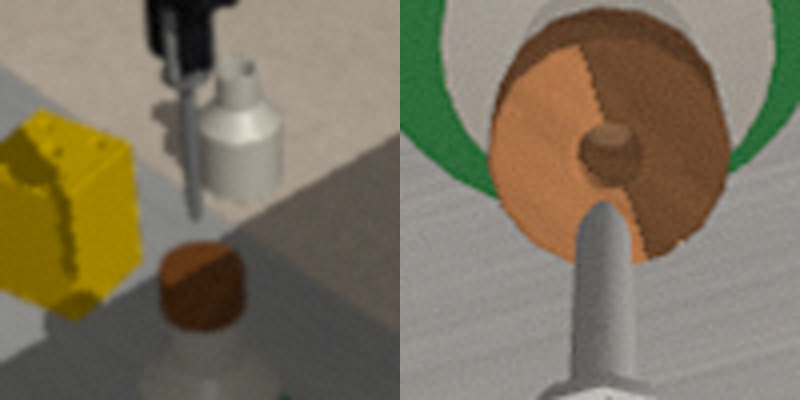

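```bash
python3 - <<'E'
from h import *
w=load('w14');T=onz(w,318,250.5,.1995);H=onz(w,319.5,238.8,.172);print('tip',rel(T),'hole',rel(H))
s=load('s14')
Ts=(245+195/4,140+219/4);o=onz(s,*Ts,.1995);print('scene tip',rel(o))
m=s['frame'][195:225,280:312];hsv=cv2.cvtColor(m,cv2.COLOR_RGB2HSV)
# head top ellipse: crop x159..246,y241..~275
print('scene top',rel(onz(s,245+203/4,140+258/4,.172)))
cv2.imwrite('pics/c14b.png',cv2.resize(cv2.cvtColor(s['frame'],cv2.COLOR_RGB2BGR)[185:225,270:320],(800,640),interpolation=cv2.INTER_CUBIC)[:600])
E
```

```text
tip [  0.9  -2.  106. ] hole [  1.9  -0.9 133.5]
scene tip [  1.   -1.9 106. ]
scene top [ -2.2  -5.9 133.5]
```

View pics/c14b.png

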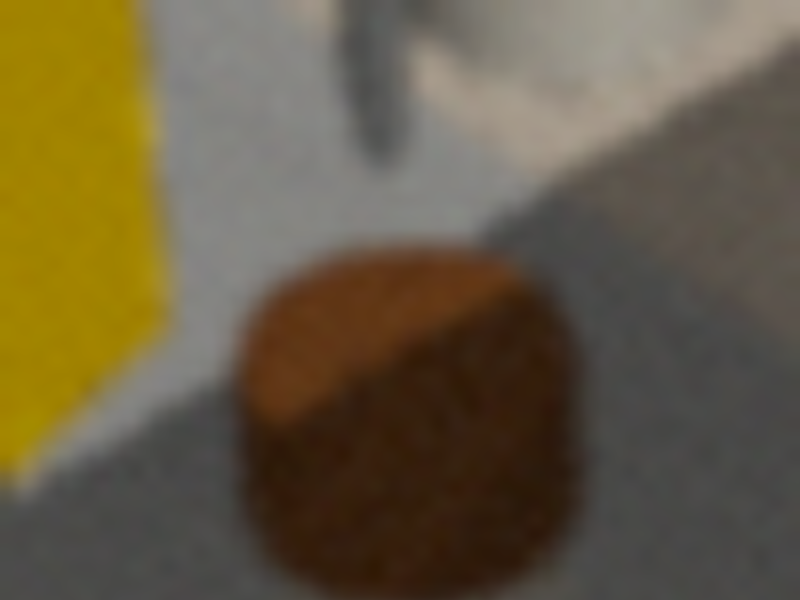

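```bash
python3 - <<'E'
from h import *
s=load('s14')
print('tip',rel(onz(s,293.75,195.3,.1995)),'hole',rel(onz(s,295.6,206.7,.172)))
st()
H=np.array([.5115,-.0027])
R=Ro.from_quat(get_state()['tcp_rot']).as_matrix()
print(proj(s,[*H,.1995]),proj(s,[*H,.172]))
E
```

```text
tip [  2.6  -1.2 106. ] hole [  3.8  -2.9 133.5]
t 11.5 grasp [ 0.512  -0.0046  0.3055] x [ 0.293  0.956 -0.   ] z [-0. -0. -1.] F [-0.  -0.1 -1.2] op 0.169 q [-0.21 -0.12  1.91 -0.    1.35 -1.48]
[293.49151934 195.06062129] [294.26913349 206.36215912]
```

```bash
python3 -m jog '[{"grip":1,"x":1,"y":0.5,"z":8,"rx":0,"ry":0,"rz":0},{"grip":1,"x":0,"y":0,"z":10,"rx":0,"ry":0,"rz":0},{"grip":1,"x":0,"y":0,"z":6,"rx":0,"ry":0,"rz":0},{"grip":1,"x":0,"y":0,"z":0,"rx":0,"ry":0,"rz":0},{"grip":1,"x":0,"y":0,"z":0,"rx":0,"ry":0,"rz":0}]';python3 - <<'E'
from h import *
w=snap('wrist','w15');c=snap('scene','s15');st()
f=lambda c,x,y,w,h,k:cv2.resize(cv2.cvtColor(c['frame'],cv2.COLOR_RGB2BGR)[y:y+h,x:x+w],(400,400),interpolation=cv2.INTER_CUBIC)
cv2.imwrite('pics/c15.png',np.hstack([f(c,270,180,50,50,4),f(w,277,210,80,80,2)]))
E
```

```text
time: 11.92
eef_pos: [0.5128, -0.0028, 0.4355]
tcp_rot: [0.804, 0.595, -0.001, -0.001]
contact_force: [0.3, 0.6, -1.1]
opening: 0.173
t 12.02 grasp [ 0.513  -0.0027  0.2818] x [0.292 0.957 0.   ] z [ 0. -0. -1.] F [ 0.4 -0.7 -1.9] op 0.173 q [-0.2  -0.1   1.93  0.    1.31 -1.48]
```

View pics/c15.png

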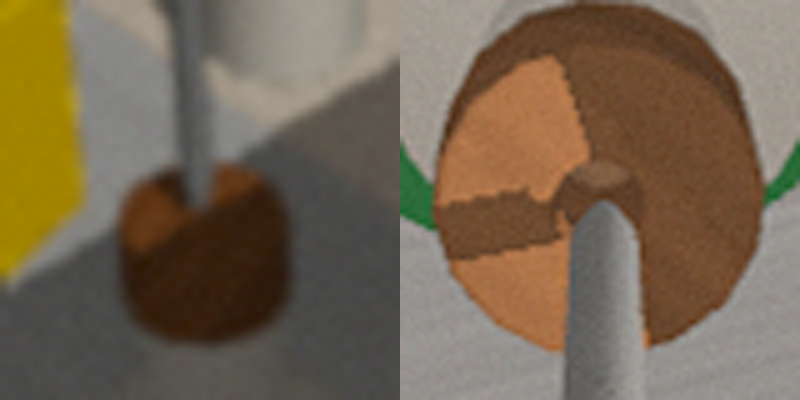

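```bash
python3 -m jog '[{"grip":1,"x":-0.5,"y":0.5,"z":2,"rx":0,"ry":0,"rz":0},{"grip":1,"x":0,"y":0,"z":4,"rx":0,"ry":0,"rz":0},{"grip":1,"x":0,"y":0,"z":4,"rx":0,"ry":0,"rz":0},{"grip":1,"x":0,"y":0,"z":0,"rx":0,"ry":0,"rz":0}]';python3 - <<'E'
from h import *
w=snap('wrist','w16');c=snap('scene','s16');st()
f=lambda c,x,y,w,h,k:cv2.resize(cv2.cvtColor(c['frame'],cv2.COLOR_RGB2BGR)[y:y+h,x:x+w],(400,400),interpolation=cv2.INTER_CUBIC)
cv2.imwrite('pics/c16.png',np.hstack([f(c,270,180,50,50,4),f(w,277,220,80,80,2)]))
E
```

```text
time: 12.35
eef_pos: [0.5131, -0.0032, 0.4255]
tcp_rot: [0.804, 0.595, -0.001, -0.001]
contact_force: [0.0, 0.2, -2.0]
opening: 0.172
t 12.45 grasp [ 0.5131 -0.0032  0.2713] x [ 0.291  0.957 -0.   ] z [-0.001  0.    -1.   ] F [-0.   0.7 -0.8] op 0.172 q [-0.2  -0.09  1.95 -0.    1.29 -1.48]
```

View pics/c16.png

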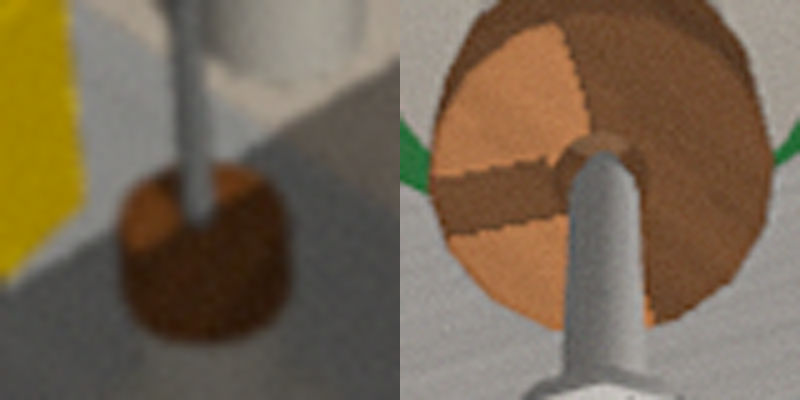

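```bash
python3 -m jog '[{"grip":1,"x":-0.4,"y":0.6,"z":2,"rx":0,"ry":0,"rz":0},{"grip":1,"x":0,"y":0,"z":4,"rx":0,"ry":0,"rz":0},{"grip":1,"x":0,"y":0,"z":4,"rx":0,"ry":0,"rz":0},{"grip":1,"x":0,"y":0,"z":0,"rx":0,"ry":0,"rz":0}]';python3 - <<'E'
from h import *
w=snap('wrist','w17');c=snap('scene','s17');st()
f=lambda c,x,y,w,h,k:cv2.resize(cv2.cvtColor(c['frame'],cv2.COLOR_RGB2BGR)[y:y+h,x:x+w],(400,400),interpolation=cv2.INTER_CUBIC)
cv2.imwrite('pics/c17.png',np.hstack([f(c,270,180,50,50,4),f(w,277,230,80,80,2)]))
E
```

```text
time: 12.78
eef_pos: [0.5135, -0.0038, 0.4154]
tcp_rot: [0.804, 0.595, -0.001, -0.001]
contact_force: [0.0, -0.0, -0.9]
opening: 0.171
t 12.88 grasp [ 0.5136 -0.0038  0.2613] x [ 0.292  0.957 -0.   ] z [-0.001  0.    -1.   ] F [-0.9  0.9 -0.7] op 0.168 q [-0.21 -0.08  1.96 -0.    1.27 -1.48]
```

View pics/c17.png

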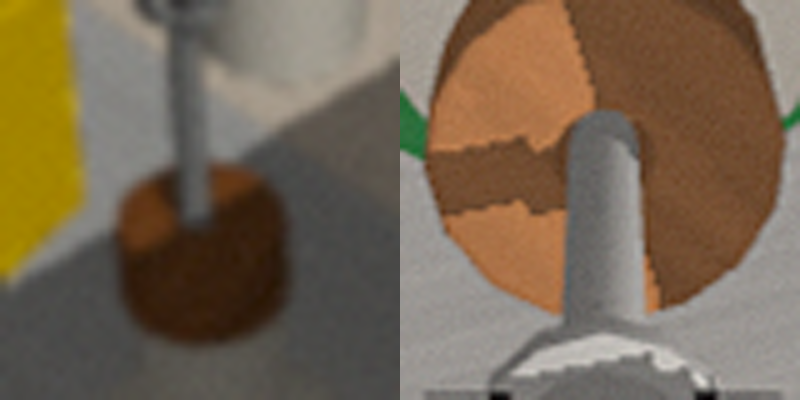

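```bash
python3 -m jog '[{"grip":1,"x":-0.2,"y":0.4,"z":3,"rx":0,"ry":0,"rz":0},{"grip":1,"x":0,"y":0,"z":5,"rx":0,"ry":0,"rz":0},{"grip":1,"x":0,"y":0,"z":5,"rx":0,"ry":0,"rz":0},{"grip":1,"x":0,"y":0,"z":5,"rx":0,"ry":0,"rz":0},{"grip":1,"x":0,"y":0,"z":0,"rx":0,"ry":0,"rz":0}]';python3 -m jog '[{"grip":1,"x":0,"y":0,"z":4,"rx":0,"ry":0,"rz":0},{"grip":1,"x":0,"y":0,"z":4,"rx":0,"ry":0,"rz":0},{"grip":1,"x":0,"y":0,"z":0,"rx":0,"ry":0,"rz":0}]';python3 - <<'E'
from h import *
w=snap('wrist','w18');c=snap('scene','s18');st()
f=lambda c,x,y,w,h,k:cv2.resize(cv2.cvtColor(c['frame'],cv2.COLOR_RGB2BGR)[y:y+h,x:x+w],(400,400),interpolation=cv2.INTER_CUBIC)
cv2.imwrite('pics/c18.png',np.hstack([f(c,260,160,80,80,4),f(w,257,240,120,120,2)]))
E
```

```text
time: 13.3
eef_pos: [0.5137, -0.0041, 0.3969]
tcp_rot: [0.804, 0.595, -0.001, -0.001]
contact_force: [0.3, 0.6, -1.0]
opening: 0.173
time: 13.55
eef_pos: [0.5139, -0.0041, 0.3897]
tcp_rot: [0.804, 0.595, -0.001, -0.001]
contact_force: [-0.9, -0.1, -0.8]
opening: 0.167
t 13.65 grasp [ 0.514  -0.0041  0.2355] x [ 0.292  0.957 -0.   ] z [-0.  0. -1.] F [-0.1  0.4 -1.4] op 0.168 q [-0.21 -0.06  1.98 -0.    1.22 -1.48]
```

View pics/c18.png

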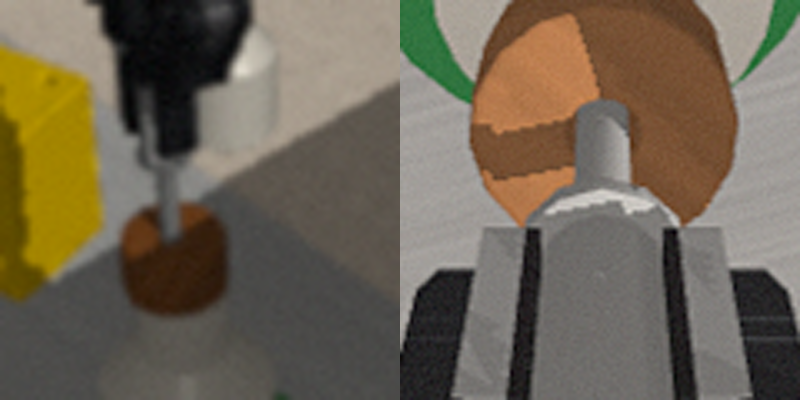

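```bash
python3 -m jog '[{"grip":1,"x":0,"y":0,"z":5,"rx":0,"ry":0,"rz":0},{"grip":1,"x":0,"y":0,"z":6,"rx":0,"ry":0,"rz":0},{"grip":1,"x":0,"y":0,"z":6,"rx":0,"ry":0,"rz":0},{"grip":1,"x":0,"y":0,"z":5,"rx":0,"ry":0,"rz":0},{"grip":1,"x":0,"y":0,"z":0,"rx":0,"ry":0,"rz":0}]';python3 -m jog '[{"grip":1,"x":0,"y":0,"z":4,"rx":0,"ry":0,"rz":0},{"grip":1,"x":0,"y":0,"z":4,"rx":0,"ry":0,"rz":0},{"grip":1,"x":0,"y":0,"z":3,"rx":0,"ry":0,"rz":0},{"grip":1,"x":0,"y":0,"z":0,"rx":0,"ry":0,"rz":0}]';python3 - <<'E'
from h import *
w=snap('wrist','w19');c=snap('scene','s19');st()
f=lambda c,x,y,w,h,k:cv2.resize(cv2.cvtColor(c['frame'],cv2.COLOR_RGB2BGR)[y:y+h,x:x+w],(400,400),interpolation=cv2.INTER_CUBIC)
cv2.imwrite('pics/c19.png',np.hstack([f(c,260,160,80,80,4),f(w,237,240,160,160,2)]))
E
```

```text
time: 14.07
eef_pos: [0.5136, -0.0041, 0.3668]
tcp_rot: [0.804, 0.595, -0.001, -0.001]
contact_force: [-0.1, 0.2, -0.4]
opening: 0.167
time: 14.4
eef_pos: [0.5139, -0.0041, 0.3568]
tcp_rot: [0.804, 0.595, -0.0, -0.001]
contact_force: [-0.3, -0.3, 0.1]
opening: 0.17
t 14.5 grasp [ 0.514  -0.0041  0.2026] x [ 0.292  0.957 -0.   ] z [-0.  0. -1.] F [ 0.3  0.4 -0.5] op 0.173 q [-0.21 -0.03  2.01 -0.    1.16 -1.48]
```

View pics/c19.png

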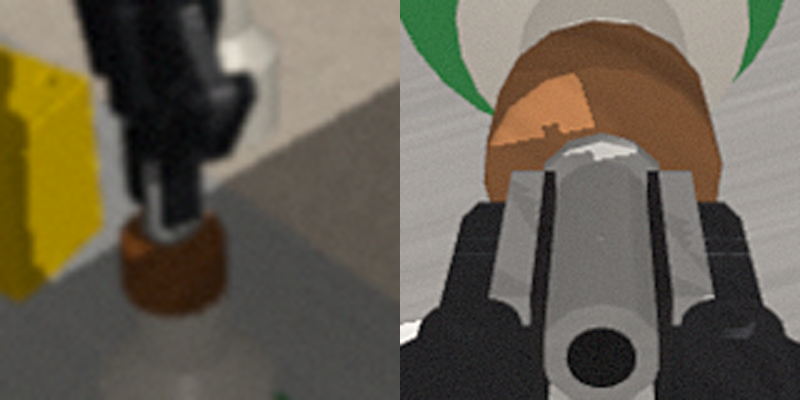

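```bash
python3 -m jog '[{"grip":1,"x":0,"y":0,"z":1.5,"rx":0,"ry":0,"rz":0},{"grip":1,"x":0,"y":0,"z":1.5,"rx":0,"ry":0,"rz":0},{"grip":1,"x":0,"y":0,"z":0,"rx":0,"ry":0,"rz":0}]';python3 -m jog '[{"grip":1,"x":0,"y":0,"z":1,"rx":0,"ry":0,"rz":0},{"grip":1,"x":0,"y":0,"z":0,"rx":0,"ry":0,"rz":0}]';python3 -c "
from h import *
st()"
```

```text
time: 14.75
eef_pos: [0.514, -0.0041, 0.3545]
tcp_rot: [0.804, 0.595, -0.0, -0.0]
contact_force: [-0.5, 0.5, 0.1]
opening: 0.168
time: 14.92
eef_pos: [0.514, -0.0041, 0.3536]
tcp_rot: [0.804, 0.595, -0.0, -0.0]
contact_force: [0.3, 0.2, -1.3]
opening: 0.171
t 14.92 grasp [ 0.514  -0.0041  0.1986] x [ 0.292  0.957 -0.   ] z [-0.  0. -1.] F [ 0.3  0.2 -1.3] op 0.171 q [-0.21 -0.02  2.02  0.    1.15 -1.48]
```

```bash
python3 -m jog '[{"grip":1,"x":0,"y":0,"z":1,"rx":0,"ry":0,"rz":0},{"grip":1,"x":0,"y":0,"z":0,"rx":0,"ry":0,"rz":0}]';python3 -m jog '[{"grip":1,"x":0,"y":0,"z":1,"rx":0,"ry":0,"rz":0},{"grip":1,"x":0,"y":0,"z":0,"rx":0,"ry":0,"rz":0}]';python3 -c "
from h import *
st();snap('wrist','w20')"
```

```text
time: 15.08
eef_pos: [0.5142, -0.0042, 0.3533]
tcp_rot: [0.804, 0.595, 0.0, 0.0]
contact_force: [-0.6, 0.7, 2.4]
opening: 0.169
time: 15.25
eef_pos: [0.5144, -0.0042, 0.3533]
tcp_rot: [0.804, 0.595, 0.0, 0.0]
contact_force: [-2.7, 0.4, 5.2]
opening: 0.172
t 15.25 grasp [ 0.5146 -0.0042  0.1983] x [ 0.291  0.957 -0.   ] z [ 0.001 -0.    -1.   ] F [-2.7  0.4  5.2] op 0.172 q [-0.21 -0.02  2.01 -0.    1.15 -1.48]
```

View pics/w20.png

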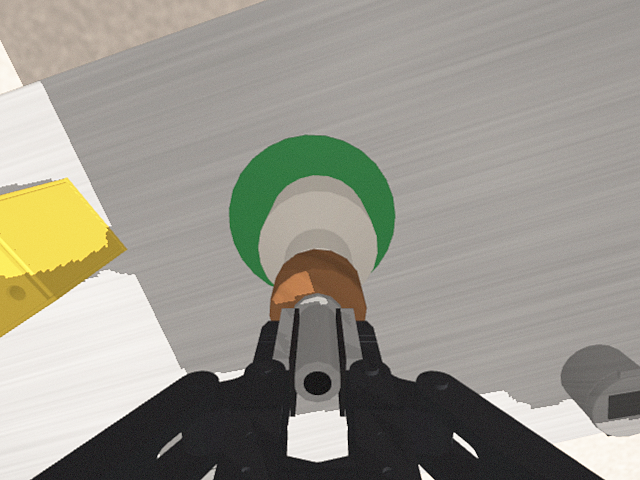

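```bash
python3 -m jog '[{"grip":0.8,"x":0,"y":0,"z":0,"rx":0,"ry":0,"rz":0},{"grip":0.6,"x":0,"y":0,"z":0,"rx":0,"ry":0,"rz":0},{"grip":0.4,"x":0,"y":0,"z":0,"rx":0,"ry":0,"rz":0},{"grip":0.4,"x":0,"y":0,"z":0,"rx":0,"ry":0,"rz":0},{"grip":0.4,"x":0,"y":0,"z":-8,"rx":0,"ry":0,"rz":0},{"grip":0.4,"x":0,"y":0,"z":-20,"rx":0,"ry":0,"rz":0},{"grip":0.4,"x":0,"y":0,"z":-30,"rx":0,"ry":0,"rz":0},{"grip":0.4,"x":0,"y":0,"z":-30,"rx":0,"ry":0,"rz":0}]';python3 -m jog '[{"grip":0.2,"x":0,"y":0,"z":-20,"rx":0,"ry":0,"rz":0},{"grip":0.2,"x":0,"y":0,"z":0,"rx":0,"ry":0,"rz":0},{"grip":0.2,"x":0,"y":0,"z":0,"rx":0,"ry":0,"rz":0}]';python3 - <<'E'
from h import *
w=snap('wrist','w21');c=snap('scene','s21');st()
f=lambda c,x,y,w,h,k:cv2.resize(cv2.cvtColor(c['frame'],cv2.COLOR_RGB2BGR)[y:y+h,x:x+w],(400,480),interpolation=cv2.INTER_CUBIC)
cv2.imwrite('pics/c21.png',np.hstack([f(c,250,160,100,120,4),f(w,217,120,200,240,2)]))
E
```

```text
time: 15.97
eef_pos: [0.5138, -0.0041, 0.4401]
tcp_rot: [0.804, 0.595, -0.001, -0.001]
contact_force: [1.6, -0.0, 0.9]
opening: 0.594
time: 16.22
eef_pos: [0.5141, -0.0042, 0.4616]
tcp_rot: [0.804, 0.595, 0.001, 0.001]
contact_force: [-0.7, 0.9, -1.0]
opening: 0.799
t 16.32 grasp [ 0.5134 -0.004   0.3033] x [ 0.292  0.957 -0.   ] z [-0.002  0.    -1.   ] F [0.1 0.3 0.1] op 0.801 q [-0.21 -0.11  1.91 -0.    1.35 -1.48]
```

View pics/c21.png

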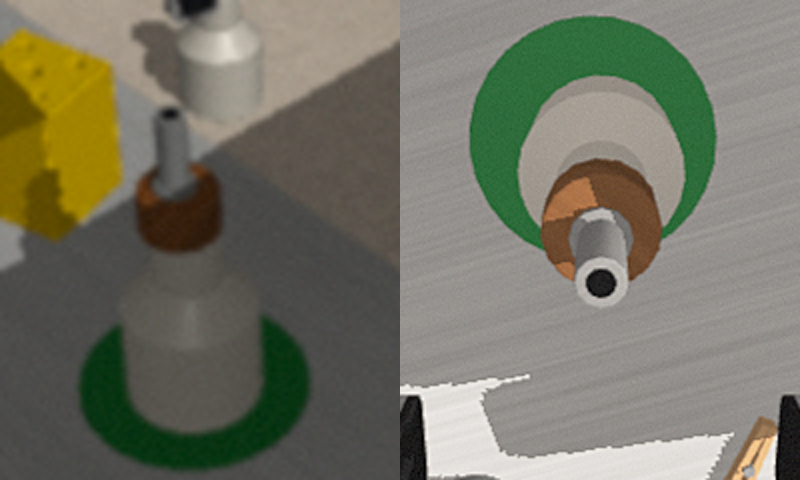

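View pics/s21.png

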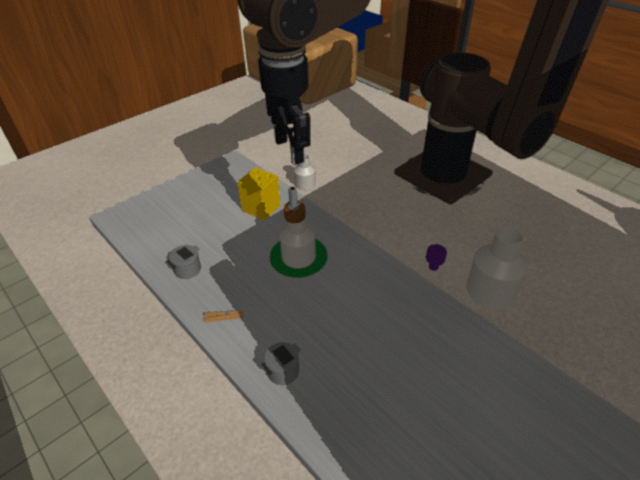

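The tube stands in the stopper with its collar flat on the head. The bottle is upright on the trivet, and the tins and clothespin sit at the same pixels as at the start. The gripper is clear.

```bash
python3 -m jog '[{"grip":0.2,"x":0,"y":0,"z":0,"rx":0,"ry":0,"rz":0},{"grip":0.2,"x":0,"y":0,"z":0,"rx":0,"ry":0,"rz":0},{"grip":0.2,"x":0,"y":0,"z":0,"rx":0,"ry":0,"rz":0},{"grip":0.2,"x":0,"y":0,"z":0,"rx":0,"ry":0,"rz":0}]'; python3 -c "
from plant import sign_off
print(sign_off())"
```

```text
time: 16.65
eef_pos: [0.5141, -0.0042, 0.4589]
tcp_rot: [0.804, 0.595, -0.001, -0.001]
contact_force: [0.6, 0.3, -0.3]
opening: 0.796
the job is handed in; nothing more can be done
None
```

The oil bottle is closed and the job is handed in, at 16.65 s on the robot's clock. I set the brown stopper into the bottle's neck and let go of it. Then I took the steel tube from the pen cup and lowered it through the stopper until its collar met the head.

- **Seating:** Both parts met resistance at about the expected height, with 5–6 N on the wrist. The last pictures show the stopper's head flat on the rim and the collar on the head.
- **Surroundings:** In the last scene picture the bottle stands upright on the trivet, and the two tins and the clothespin look unmoved. I judged that by eye and did not measure it. The gripper is open and about 10 cm above the tube.
- **Disagreements:** The wrist, scene and top cameras differed by 2–4 mm on some positions. For the final alignment I went mostly by the wrist camera, and the tube went in without touching until its collar landed.

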